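# Put away the mixed handful of weights, wing nuts and stopper

### The arm

A 6-joint arm with a two-finger parallel gripper is mounted at the origin on a cart in front of the work surface, level with it; the furniture and walls round the work are solid. World frame = base frame: x ahead of the robot, y to its left, z up, the work surface at z = 0. Lengths are in m, angles in degrees, forces in N, time in s.
With the tool pointing down it reaches from about 0.425 to 0.95 m from the base axis. Payload 14.7 kg.
Tool frame: the origin (TCP) lies between the finger pads; the fingertips stand 19 mm ahead of it and the grasp point (between the pads) is the TCP; z points along the fingers, y is the line along which they close (so a half turn about z gives the same grasp; the last joint's range is limited). The gripper opens to 85 mm and grips with 20 to 120 N. Pads are 22 mm wide; open, the fingers measure 114 mm over their backs; the gripper's body (76 mm by 85 mm) begins 54 mm behind the grasp point. The pads swing forward as they close: fully open they stand 13 mm farther back than shut.
Start: joints at [-66.497, 27.513, 91.461, -0, 61.026, -2.67], TCP at [0.287, -0.583, 0.25] pointing down, gripper open.
Joint ranges: [-157.49, 157.49], [-46.99, 117.5], [13.45, 153.17], [-89.5, 269.5], [5.16, 153.95], [-167.48, 167.48]. Speed limits (degrees/s): [108.29, 108.29, 136.94, 172.46, 172.46, 172.46].

### API

Orientations are given as a 3x3 rotation matrix whose columns are the frame's x, y, z axes.
In Python, from rig import manip, optics, models gives the robot as it stands. The module is installed in compiled form; this text tells all that it offers.
- The arm moves only by the tool move_arm, never from a script. Its argument "targets" is a list of rows, each an object with "twist": the turn, a rotation vector about the tool's x, y, z in degrees, a list of three; "xyz": the shift along the tool's x, y, z in cm, a list of three; "hand": the opening, from -1 (shut) to 1 (fully open). A call has 1 to 10 rows; each row shifts and turns the commanded pose from where the row before left it, along the tool's axes as they then stand; what a row does not reach is not made up. A row lasts 1/10 s, in which the tool goes at most 50 mm and 8.59 degrees, less where a joint would pass 70% of its speed; a pose out of reach is approached as far as the arm can. A call is refused whole if a number of a shift passes 5 or a number of a turn 8.59, either way. A call with a gripper value outside its range is refused whole. The fingers move at their own pace and stop on an object; "squeeze" is the grip in N (left out, the last holds). Time passes only in rows, so rows that do not move let the fingers close. It gives the time, the measured TCP pose, the force, the opening and the grip force at its end, in the units of the state.
- manip.sense(): the state, without advancing time (a new reading comes with each control period).
- optics.get_image(name): name is "scene" or "top" or "wrist"; returns a dict with "frame" (400x640x3 uint8, red, green, blue), "K" (3x3 intrinsics, pixels), "dist_coeffs" ([k1, k2, p1, p2, k3] as OpenCV has them; the pictures are not rectified), "eye" and "orientation" of the camera in the world. Camera axes: x right, y down, z forward; pixel columns grow to the right and rows downward; lengths in m; the calibration is good to about 2 mm. A picture is of the moment at which its call begins. There is no depth.
- manip.finish_job(): hands the job in; it is judged then, once.
Trained networks look in a picture, given as the dict that the camera call returned (one of the last four; its "shot" number tells which), for a name from the list of things; names that differ only in an ending like _2 or _b are one class to them, and where a whole thing is asked for, a point or a joint stands for the part that bears it (a point fixed in the world has none). Each returns a list of dicts, best first, with "conf" (0 to 1); they miss things now and then, are a little off and sometimes report something else, mostly with a low value. They report only what shows in the picture. A call takes as long as a camera call.
- models.spot_in(picture, label): "location" ([x, y, z] in m, in world coordinates, good to about 4 mm: the middle of the surface that is visible of it).
- models.cut_out(picture, label): "pixels" (400x640 bool, what is visible of it).
The state is a dict: "time_s": time; "q": joint angles; "qvel": joint speeds; "tau": joint torques, N m; "eef_pos": TCP position; "eef_rot": TCP orientation; "contact_force": force on the tool from outside, world axes, zero at the start; "wrist_torque": the same for the moment, N m; "grip_width": finger opening in m; "gripper_force": force on a finger pad.
Only numpy, scipy, OpenCV 4.12 (cv2) and the standard library are available. Lean on these libraries where they do the work, as an engineer would, in place of code of your own. Each camera call takes 0.05 s, during which the arm holds its last target. There are 200 camera calls.

### The job

Put away the mixed handful of small things on the bench: stand the large brass weight in the large recess of the wooden block and the small brass weight in the small recess, put one wing nut into each bay of the divided grey tray, and stand the rubber stopper in the middle of the round metal dish. Everything must end released and at rest on the floor of its place, the weights and the stopper upright.

Things in the scene. Friction and masses are not known exactly. Their poses are not given: they have to be found in the camera images.
- large_weight: Large brass check weight: upright cylinder 30 mm in diameter with a narrower neck and knob on top, 42 mm high in all; about 0.2 kg. It may be gripped anywhere as a 30 mm cylinder. Origin: centre of the underside; z up. Starts standing on the worktop.
- small_weight: Small brass check weight of the same shape: 18 mm in diameter, 26 mm high; 0.05 kg. It may be gripped anywhere as an 18 mm cylinder. Origin: centre of the underside; z up. Starts standing on the worktop.
- wing_nut_a: Bare metal wing nut standing on its round base, wings up: 32 mm over the wings (its own y axis), 17 mm across (its own x axis), 19 mm high; 14 g. Best gripped across the 17 mm (fingers closing along its x axis). Origin: centre of the underside; z up. Starts on the worktop at any yaw.
- wing_nut_b: Second wing nut, identical to wing_nut_a (32 x 17 x 19 mm; wings along its y axis, 17 mm along its x axis). Origin: centre of the underside; z up. Starts on the worktop at any yaw.
- stopper: Dull red rubber stopper, 33 mm in diameter (slightly tapered, wide end up), 30 mm high; about 0.03 kg. It may be gripped as a 33 mm cylinder. Origin: centre of the underside; z up. Starts standing on the worktop.
- weight_block: Wooden block, fixed, 64 mm (its x) by 120 mm (its y), 18 mm high, with two round flat-bottomed recesses 8 mm deep (floor 10 mm above the worktop): the large one 48 mm in diameter centred at y = +28 mm, the small one 36 mm in diameter centred at y = -34 mm, both at x = 0 in its own frame. Origin: centre of the underside; z up. Long side roughly along world y (yaw within about 0.2 rad).
- parts_tray: Low grey plastic tray, fixed, 64 mm (its x) by 120 mm (its y), 16 mm high (rim about 18 mm), walls and floor 3 mm thick, with one dividing wall of the same height across the middle (at y = 0), making two equal open bays, each about 58 x 55 mm, centred at y = +29 and y = -29 mm, x = 0 in its own frame. Origin: centre of the underside; z up. Long side roughly along world y (yaw within about 0.2 rad).
- round_dish: Shallow round metal dish, fixed, 66 mm in outer diameter at the rim, about 60 mm inside the rim and 52 mm at the floor, 14 mm high, floor 4 mm above the worktop. Origin: centre of the underside; z up. Dish, block and tray stand close in front of the tall blue heating cabinet (a solid box: front face about x = 0.57 m, right side about y = -0.11 m, 0.48 m high; its door handle sticks out to x = 0.53 m at y = 0.42 m).

How it is judged (in metres and radians):
At the end, for the whole second after the job is handed in: Large weight upright in the large recess, small one in the small recess (within 11 mm of centre per block axis, on the floor to 3.5 mm); stopper upright on the dish floor within 14.5 mm of centre; one wing nut down in each tray bay, either way round; all at rest (upright: within 0.12 rad) (x of large_weight in the frame of weight_block between -0.011 and 0.011 m and y of large_weight in the frame of weight_block between 0.017 and 0.039 m and z of large_weight in the frame of weight_block between 0.007 and 0.0135 m and angle between each of large_weight, small_weight, stopper's own z axis and vertical below 0.12 rad and x of small_weight in the frame of weight_block between -0.011 and 0.011 m and y of small_weight in the frame of weight_block between -0.045 and -0.023 m and z of small_weight in the frame of weight_block between 0.007 and 0.0135 m and horizontal distance between stopper and round_dish below 0.0145 m and z of stopper in the frame of round_dish between 0.001 and 0.0075 m and ((x of wing_nut_a in the frame of parts_tray between -0.029 and 0.029 m and y of wing_nut_a in the frame of parts_tray between 0.0015 and 0.057 m and z of wing_nut_a in the frame of parts_tray between 0 and 0.0155 m and x of wing_nut_b in the frame of parts_tray between -0.029 and 0.029 m and y of wing_nut_b in the frame of parts_tray between -0.057 and -0.0015 m and z of wing_nut_b in the frame of parts_tray between 0 and 0.0155 m) or (x of wing_nut_a in the frame of parts_tray between -0.029 and 0.029 m and y of wing_nut_a in the frame of parts_tray between -0.057 and -0.0015 m and z of wing_nut_a in the frame of parts_tray between 0 and 0.0155 m and x of wing_nut_b in the frame of parts_tray between -0.029 and 0.029 m and y of wing_nut_b in the frame of parts_tray between 0.0015 and 0.057 m and z of wing_nut_b in the frame of parts_tray between 0 and 0.0155 m)) and linear speed of each of large_weight, small_weight, wing_nut_a, wing_nut_b, stopper below 0.02 m/s and angular speed of each of large_weight, small_weight, wing_nut_a, wing_nut_b, stopper below 0.3 rad/s); the robot touches nothing.
It also fails if it takes over 136 s, if anything falls off the work surface, if the arm or the gripper's body presses on something with over 40 N, if the wrist force passes 120 N, or if a joint passes its speed limit or range.

## Working session

There is one attempt and no reset: what is moved stays moved. The work goes in short steps, Python scripts to look and compute and a tool call to move; the robot and the scene stay as the last step left them, time stands still between calls to the robot, and variables do not carry over. Pictures are saved under pics/ and viewed, at most 16 in all, crops included, and the job is handed in when it is done.

Besides the shell and the picture viewer there is one more tool, called after "Request:" by a JSON object that holds its "name" and its "arguments", one argument or row to a line. move_arm: Moves the arm, as the interface text tells. Its arguments: {"type":"object","properties":{"targets":{"type":"array"},"squeeze":{"type":"number"}},"required":["targets"]}

```bash
mkdir -p pics; cat > h.py <<'E'
import numpy as np, cv2
from rig import manip, optics, models
def shot(n,f=None):
    p=optics.get_image(n)
    if f: cv2.imwrite('pics/'+f,p['frame'][:,:,::-1])
    return p
def ray(p,uv,z):
    n=cv2.undistortPoints(np.array([[uv]],float),np.array(p['K']),np.array(p['dist_coeffs']))[0,0]
    d=np.array(p['orientation'])@[n[0],n[1],1]; e=np.array(p['eye']); return e+d*(z-e[2])/d[2]
E
python3 - <<'E'
from h import *
s=manip.sense(); print(s['time_s'],s['eef_pos'],s['eef_rot'])
L=["large_weight","small_weight","wing_nut_a","stopper","weight_block","parts_tray","round_dish"]
for c in ["top","scene"]:
    p=shot(c,c+'0.png'); print(c,np.round(p['eye'],3))
    for l in L:
        print(l,[(np.round(d['location'],3).tolist(),round(d['conf'],2)) for d in models.spot_in(p,l)[:4]])
E
```

```text
0.0 [ 0.28655825 -0.58294748  0.24965721] [[ 8.97458078e-01  4.41099446e-01 -5.25555732e-04]
 [ 4.41099757e-01 -8.97457306e-01  1.17830742e-03]
 [ 4.80869185e-05 -1.28930402e-03 -9.99999168e-01]]
top [ 0.385 -0.065  1.499]
large_weight []
small_weight []
wing_nut_a []
stopper [([0.56, -0.429, 0.028], 0.62)]
weight_block [([0.478, 0.111, -0.001], 0.62), ([0.476, 0.267, 0.017], 0.56)]
parts_tray [([0.484, 0.113, 0.005], 0.83)]
round_dish [([0.482, -0.067, 0.002], 0.69)]
scene [-0.337 -0.579  0.683]
large_weight [([0.484, -0.064, 0.008], 0.43), ([0.605, -0.318, 0.021], 0.41)]
small_weight []
wing_nut_a [([0.535, -0.329, 0.008], 0.42)]
stopper [([0.554, -0.432, 0.03], 0.62)]
weight_block [([0.472, 0.253, 0.016], 0.86), ([0.607, -0.318, 0.023], 0.38)]
parts_tray [([0.486, 0.111, 0.009], 0.98)]
round_dish [([0.489, -0.064, 0.007], 0.57)]
```

View pics/top0.png

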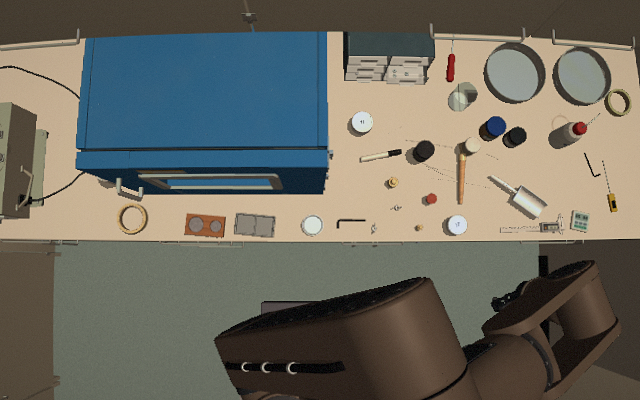

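View pics/scene0.png

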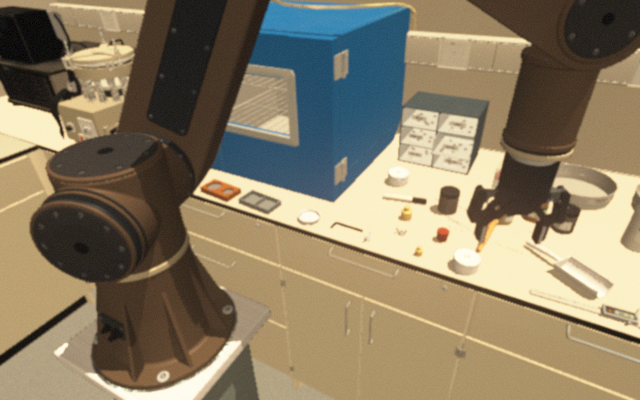

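Top view: dish (312,225), tray (255,225), block (205,225), large weight (392,182), nuts (397,207) and (374,228), small weight (419,228), stopper (431,199); white cup at (457,225) is close by.

```bash
python3 - <<'E'
from h import *
p=shot("top")
f=p['frame']
a=cv2.resize(f[170:245,340:470],None,fx=6,fy=6,interpolation=cv2.INTER_CUBIC)[:450,:780]
b=cv2.resize(f[205:245,178:328],None,fx=5.2,fy=5.2,interpolation=cv2.INTER_CUBIC)
cv2.imwrite('pics/a.png',a[:,:,::-1]);cv2.imwrite('pics/b.png',b[:,:,::-1])
for n,uv,z in [("large",(392,182),.03),("small",(419,228),.02),("nutA",(397,207),.01),("nutB",(374,228),.01),("stop",(431,199),.03),("dish",(312,225),.01),("tray",(255,225),.016),("block",(205,225),.018),("cup",(457,225),.04)]:
    print(n,np.round(ray(p,uv,z),3))
for l in ["parts_tray","weight_block","round_dish"]:
    for d in models.cut_out(p,l)[:2]:
        c=cv2.findContours(d['pixels'].astype(np.uint8),0,2)[0]; c=max(c,key=cv2.contourArea)
        r=cv2.minAreaRect(c); print(l,d['conf'],r, ray(p,r[0],.015))
E
```

```text
large [ 0.611 -0.309  0.03 ]
small [ 0.47  -0.392  0.02 ]
nutA [ 0.535 -0.327  0.01 ]
nutB [ 0.471 -0.254  0.01 ]
stop [ 0.558 -0.429  0.03 ]
dish [ 0.48  -0.063  0.01 ]
tray [0.479 0.111 0.016]
block [0.479 0.266 0.018]
cup [ 0.477 -0.506  0.04 ]
parts_tray 0.77 ((254.43409729003906, 225.30352783203125), (38.93017578125, 22.12331771850586), 5.90614128112793) [0.47854667 0.11312335 0.015     ]
weight_block 0.83 ((204.4754180908203, 224.7705078125), (40.19786834716797, 21.728578567504883), 5.19442892074585) [0.47982328 0.26818292 0.015     ]
weight_block 0.2 ((254.96495056152344, 224.8036346435547), (40.156646728515625, 22.924823760986328), 6.581944942474365) [0.48008484 0.1115055  0.015     ]
round_dish 0.9 ((312.0, 224.5), (19.0, 18.0), 90.0) [ 0.4811543 -0.0634129  0.015    ]
```

View pics/a.png

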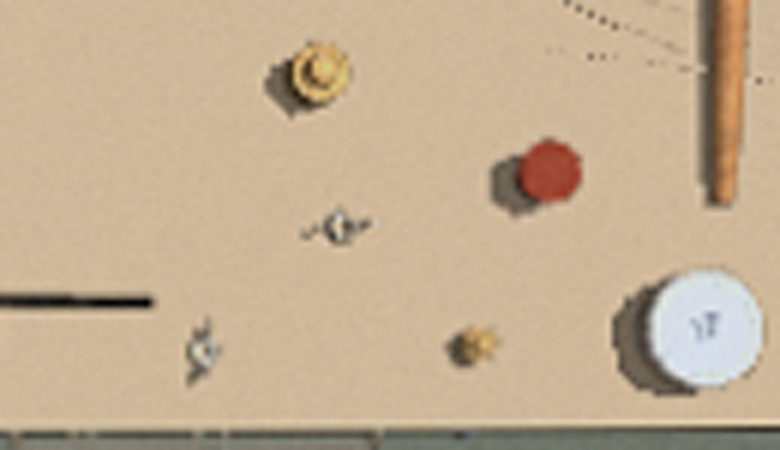

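View pics/b.png

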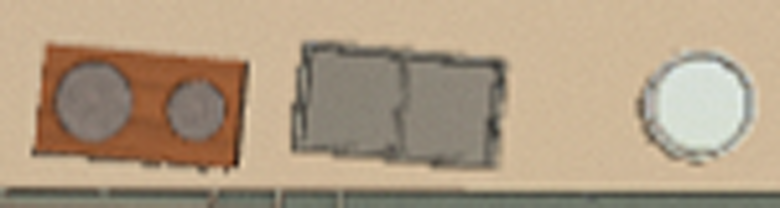

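Crop: large weight ~(393.5,182), nut A ~(396,208) with wings nearly along y, nut B ~(374,229) with wings mostly along x, small weight (419,227.5), stopper (431.5,199). Block's large recess is the left (+y) one; block and tray are yawed about −5.5°.

I turn the tool so that tool x = world y and tool y = world x (θ=90°).

Request:
{"name": "move_arm", "arguments": {
  "targets": [
    {"twist":[0,0,-8],"xyz":[0,0,0.5],"hand":1},
    {"twist":[0,0,-8],"xyz":[0,0,0.5],"hand":1},
    {"twist":[0,0,-8],"xyz":[0,0,0.5],"hand":1},
    {"twist":[0,0,-8],"xyz":[0,0,0.5],"hand":1},
    {"twist":[0,0,-8],"xyz":[0,0,0.5],"hand":1},
    {"twist":[0,0,-8],"xyz":[0,0,0.5],"hand":1},
    {"twist":[0,0,-8],"xyz":[0,0,0.5],"hand":1},
    {"twist":[0,0,-8],"xyz":[0,0,0.5],"hand":1}
  ]
}}

```text
time_s: 1.8
eef_pos: [0.2867, -0.5833, 0.2101]
eef_rot: [[-0.009, 1.0, 0.0], [1.0, 0.009, -0.0], [-0.0, 0.0, -1.0]]
contact_force: [0.1, -0.3, 0.7]
grip_width: 0.0854
gripper_force: 0.0
```

```bash
cat >> h.py <<'E'
def th():
    R=np.array(manip.sense()['eef_rot']); return np.degrees(np.arctan2(R[1,0],R[0,0])),R
def go(t):
    s=manip.sense(); a,R=th()
    print('t',round(s['time_s'],1),'theta',round(a,1),'pos',np.round(s['eef_pos'],4),'tool shift cm',np.round(100*R.T@(np.array(t)-s['eef_pos']),2), 'tilt',np.round(R[:,2],3),'grip',s['grip_width'],s['gripper_force'])
E
python3 - <<'E'
from h import *
go([.5,-.392,.2])
p=shot("top")
for n,uv,z in [("large",(393.1,182.2),.03),("small",(419,227.3),.02),("nutA",(396.2,207.8),.01),("nutB",(373.7,228.5),.01),("stop",(431.2,198.5),.03),("dish",(312.2,225),.012),("tray",(254.6,225),.016),("L",(195.6,224.4),.01),("S",(215.4,226),.01)]:
    print(n,np.round(ray(p,uv,z),3))
w=shot("wrist","w0.png"); print(w['eye'],w['orientation'])
E
```

```text
t 1.8 theta 90.5 pos [ 0.2867 -0.5833  0.2101] tool shift cm [18.95 21.5   1.01] tilt [ 0. -0. -1.] grip 0.08543172526397215 0.0
large [ 0.61  -0.312  0.03 ]
small [ 0.472 -0.392  0.02 ]
nutA [ 0.533 -0.324  0.01 ]
nutB [ 0.469 -0.253  0.01 ]
stop [ 0.56 -0.43  0.03]
dish [ 0.48  -0.064  0.012]
tray [0.479 0.113 0.016]
L [0.481 0.297 0.01 ]
S [0.476 0.235 0.01 ]
[ 0.28457917 -0.50299502  0.33135806] [[ 0.99982607  0.01818011  0.00416175]
 [ 0.01857031 -0.94977726 -0.31237525]
 [-0.00172628  0.3123982  -0.94994968]]
```

Request:
{"name": "move_arm", "arguments": {
  "targets": [
    {"twist":[0,0,0],"xyz":[2.9,3.5,-0.5],"hand":1},
    {"twist":[0,0,0],"xyz":[2.9,3.5,-0.5],"hand":1},
    {"twist":[0,0,0],"xyz":[2.9,3.5,-0.5],"hand":1},
    {"twist":[0,0,0],"xyz":[2.9,3.5,-0.5],"hand":1},
    {"twist":[0,0,0],"xyz":[2.9,3.5,-0.5],"hand":1},
    {"twist":[0,0,0],"xyz":[2.9,3.5,-0.5],"hand":1},
    {"twist":[0,0,0],"xyz":[2.9,3.5,-0.5],"hand":1},
    {"twist":[0,0,0],"xyz":[0,0,0],"hand":1}
  ]
}}

```text
time_s: 2.7
eef_pos: [0.5353, -0.3762, 0.2464]
eef_rot: [[-0.002, 1.0, 0.002], [1.0, 0.002, -0.0], [-0.0, 0.002, -1.0]]
contact_force: [-0.6, -0.4, 0.6]
grip_width: 0.0852
gripper_force: 0.0
```

```bash
python3 - <<'E'
from h import *
go([.533,-.324,.1])
w=shot("wrist","w1.png")
for l in ["large_weight","small_weight","wing_nut_a","stopper"]:
    for d in models.spot_in(w,l)[:3]: print(l,np.round(d['location'],3),round(d['conf'],2))
for l in ["wing_nut_a","large_weight","small_weight","stopper"]:
    for d in models.cut_out(w,l)[:3]:
        v,u=np.nonzero(d['pixels']); P=np.array([ray(w,(x,y),.012)[:2] for x,y in zip(u[::3],v[::3])])
        e,V=np.linalg.eigh(np.cov(P.T)); print(l,round(d['conf'],2),len(u),(u.mean().round(),v.mean().round()),P.mean(0).round(3),'major',V[:,1].round(2),np.sqrt(e).round(4))
E
```

```text
t 2.7 theta 90.1 pos [ 0.5353 -0.3762  0.2464] tool shift cm [ 5.23 -0.25 14.64] tilt [ 0.002 -0.    -1.   ] grip 0.08523793291515155 0.0
large_weight [ 0.608 -0.312  0.024] 0.87
small_weight [ 0.473 -0.389  0.017] 0.64
wing_nut_a [ 0.474 -0.255  0.004] 0.83
wing_nut_a [ 0.532 -0.327  0.012] 0.53
stopper [ 0.564 -0.426  0.028] 0.57
wing_nut_a 0.5 157 (np.float64(320.0), np.float64(115.0)) [ 0.534 -0.324] major [-0.48  0.88] [0.0039 0.005 ]
large_weight 0.69 996 (np.float64(401.0), np.float64(104.0)) [ 0.612 -0.314] major [-0.94  0.33] [0.0078 0.0093]
small_weight 0.75 295 (np.float64(260.0), np.float64(185.0)) [ 0.474 -0.394] major [0.54 0.84] [0.0045 0.0058]
stopper 0.89 855 (np.float64(345.0), np.float64(222.0)) [ 0.561 -0.435] major [-0.04  1.  ] [0.0084 0.0099]
```

View pics/w1.png

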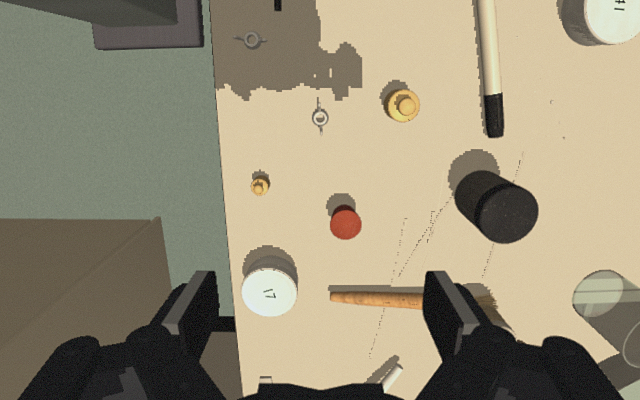

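Wrist view: nut A (320,117) with wings ~(318,98)–(321,133); nut B (252,40) with wings (234,38)–(269,41); weights at (403,105) and (260,186), stopper (345,222). These agree with the estimates from the top view.

```bash
python3 - <<'E'
from h import *
w=shot("wrist")
r=lambda u,v,z:ray(w,(u,v),z)[:2]
for n,a,b in [("A",(318,98),(321,133)),("B",(234,38),(269,41))]:
    d=r(*b,.016)-r(*a,.016); print(n,np.linalg.norm(d).round(3),'wing yaw',np.degrees(np.arctan2(d[1],d[0])).round(1),((r(*a,.016)+r(*b,.016))/2).round(4))
    
f=cv2.resize(w['frame'][15:150,210:430],None,fx=3.6,fy=3.6,interpolation=cv2.INTER_CUBIC);cv2.imwrite('pics/w2.png',f[:,:,::-1])
go([.533,-.325,.1])
E
```

```text
A 0.033 wing yaw -85.0 [ 0.5286 -0.3287]
B 0.032 wing yaw -5.2 [ 0.4668 -0.2603]
t 3.2 theta 90.1 pos [ 0.5305 -0.3802  0.2453] tool shift cm [ 5.52  0.26 14.53] tilt [-0.  0. -1.] grip 0.08537116802704298 0.0
```

View pics/w2.png

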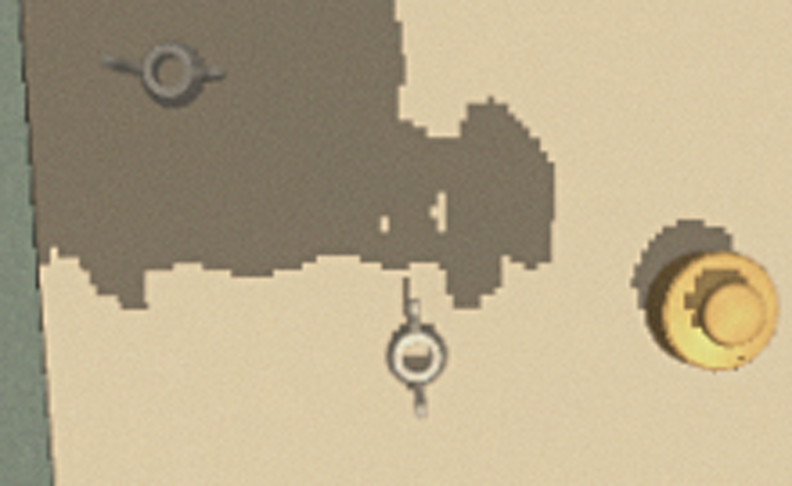

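```bash
python3 - <<'E'
from h import *
w=shot("wrist")
r=lambda u,v,z:ray(w,(u,v),z)[:2]
for n,a,b,c in [("A",(323.2,92.7),(326.8,130.2),(325.7,113.2)),("B",(239.1,32.1),(272.1,35.5),(257.1,34.9))]:
    d=r(*b,.016)-r(*a,.016); print(n,np.linalg.norm(d).round(3),'wing yaw',np.degrees(np.arctan2(d[1],d[0])).round(1),((r(*a,.016)+r(*b,.016))/2).round(4),r(*c,.01).round(4))
go([.533,-.325,.1])
E
```

```text
A 0.035 wing yaw -84.1 [ 0.5339 -0.3248] [ 0.5346 -0.3267]
B 0.03 wing yaw -6.1 [ 0.4709 -0.2554] [ 0.4712 -0.2557]
t 3.2 theta 90.1 pos [ 0.5307 -0.3801  0.2453] tool shift cm [ 5.51  0.25 14.53] tilt [-0.  0. -1.] grip 0.08549296160133157 0.0
```

Request:
{"name": "move_arm", "arguments": {
  "targets": [
    {"twist":[0,0,-6],"xyz":[0,0,2],"hand":0},
    {"twist":[0,0,0],"xyz":[1.8,0.3,3],"hand":0},
    {"twist":[0,0,0],"xyz":[1.8,0.3,3],"hand":0},
    {"twist":[0,0,0],"xyz":[1.8,0.3,3],"hand":0},
    {"twist":[0,0,0],"xyz":[0,0,3.5],"hand":0},
    {"twist":[0,0,0],"xyz":[0,0,0],"hand":0},
    {"twist":[0,0,0],"xyz":[0,0,0],"hand":0},
    {"twist":[0,0,0],"xyz":[0,0,0],"hand":0}
  ]
}}

```text
time_s: 4.05
eef_pos: [0.5351, -0.326, 0.1021]
eef_rot: [[-0.107, 0.994, 0.002], [0.994, 0.107, -0.001], [-0.002, 0.002, -1.0]]
contact_force: [-0.3, 0.3, -0.1]
grip_width: 0.0429
gripper_force: 0.0
```

```bash
python3 - <<'E'
from h import *
w=shot("wrist","w3.png")
for d in models.spot_in(w,"wing_nut_a")[:2]: print(np.round(d['location'],3),round(d['conf'],2))
go([.534,-.3255,.022])
E
```

```text
[ 0.472 -0.252  0.006] 0.91
[ 0.534 -0.327  0.011] 0.66
t 4.2 theta 96.1 pos [ 0.5351 -0.3259  0.1021] tool shift cm [ 0.07 -0.12  8.01] tilt [ 0.002 -0.002 -1.   ] grip 0.042692536815891864 0.0
```

View pics/w3.png

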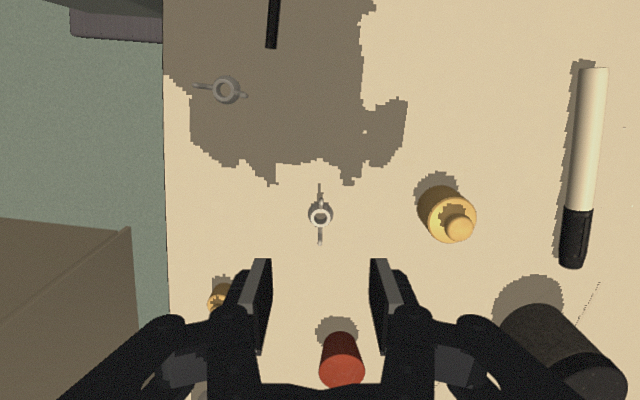

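Nut A is centred between the fingers, wings vertical in the image at (320,183)–(320,245). Descending and gripping.

Request:
{"name": "move_arm", "arguments": {
  "targets": [
    {"twist":[0,0,0],"xyz":[0.05,-0.1,3],"hand":0},
    {"twist":[0,0,0],"xyz":[0,0,3],"hand":0},
    {"twist":[0,0,0],"xyz":[0,0,2],"hand":0},
    {"twist":[0,0,0],"xyz":[0,0,0],"hand":0},
    {"twist":[0,0,0],"xyz":[0,0,0],"hand":-1},
    {"twist":[0,0,0],"xyz":[0,0,0],"hand":-1},
    {"twist":[0,0,0],"xyz":[0,0,0],"hand":-1},
    {"twist":[0,0,0],"xyz":[0,0,0],"hand":-1},
    {"twist":[0,0,0],"xyz":[0,0,0],"hand":-1}
  ],
  "squeeze": 25
}}

```text
time_s: 5.05
eef_pos: [0.5341, -0.3252, 0.0218]
eef_rot: [[-0.108, 0.994, 0.002], [0.994, 0.108, -0.001], [-0.002, 0.002, -1.0]]
contact_force: [-1.1, -1.4, 9.5]
grip_width: 0.0128
gripper_force: 25.1
```

Request:
{"name": "move_arm", "arguments": {
  "targets": [
    {"twist":[0,0,0],"xyz":[0,0,-4],"hand":-1},
    {"twist":[0,0,6],"xyz":[0,0,-3],"hand":-1},
    {"twist":[0,0,6],"xyz":[0,0,-3],"hand":-1},
    {"twist":[0,0,0],"xyz":[2,-2,0],"hand":-1},
    {"twist":[0,0,0],"xyz":[3,-2,0],"hand":-1},
    {"twist":[0,0,0],"xyz":[4,-2,0],"hand":-1},
    {"twist":[0,0,0],"xyz":[4,-2,0],"hand":-1},
    {"twist":[0,0,0],"xyz":[4,-2,0],"hand":-1},
    {"twist":[0,0,0],"xyz":[4,0,0],"hand":-1},
    {"twist":[0,0,0],"xyz":[4,0,0],"hand":-1}
  ]
}}

```text
time_s: 6.05
eef_pos: [0.4588, -0.0643, 0.1211]
eef_rot: [[0.102, 0.995, 0.001], [0.995, -0.102, -0.0], [-0.0, 0.001, -1.0]]
contact_force: [0.2, -0.3, -0.5]
grip_width: 0.0131
gripper_force: 23.4
```

Request:
{"name": "move_arm", "arguments": {
  "targets": [
    {"twist":[0,0,0],"xyz":[4,0,0],"hand":-1},
    {"twist":[0,0,0],"xyz":[4,0,0],"hand":-1},
    {"twist":[0,0,0],"xyz":[4,0,0],"hand":-1},
    {"twist":[0,0,0],"xyz":[4,0,0],"hand":-1},
    {"twist":[0,0,0],"xyz":[3,0,0],"hand":-1},
    {"twist":[0,0,0],"xyz":[0,0,0],"hand":-1},
    {"twist":[0,0,0],"xyz":[0,0,0],"hand":-1},
    {"twist":[0,0,0],"xyz":[0,0,0],"hand":-1}
  ]
}}

```text
time_s: 6.85
eef_pos: [0.4783, 0.1227, 0.1206]
eef_rot: [[0.102, 0.995, 0.0], [0.995, -0.102, -0.0], [-0.0, 0.0, -1.0]]
contact_force: [-0.0, -0.6, 0.7]
grip_width: 0.0133
gripper_force: 23.4
```

```bash
python3 - <<'E'
from h import *
go([.482,.142,.12])
w=shot("wrist","w4.png")
for l in ["parts_tray","weight_block","round_dish"]:
    for d in models.cut_out(w,l)[:1]:
        c=cv2.findContours(d['pixels'].astype(np.uint8),0,2)[0]; c=max(c,key=cv2.contourArea)[:,0]
        P=np.array([ray(w,x,.017)[:2] for x in c.astype(float)],np.float32)
        r=cv2.minAreaRect(P*1000); print(l,round(d['conf'],2),r,c.min(0),c.max(0))
E
```

```text
t 6.8 theta 84.2 pos [0.4783 0.1227 0.1206] tool shift cm [1.95 0.17 0.06] tilt [ 0. -0. -1.] grip 0.013253259030683218 23.40285263315309
parts_tray 0.96 ((481.93060302734375, 123.98192596435547), (100.26425170898438, 64.67819213867188), 84.56758880615234) [276 132] [378 275]
```

View pics/w4.png

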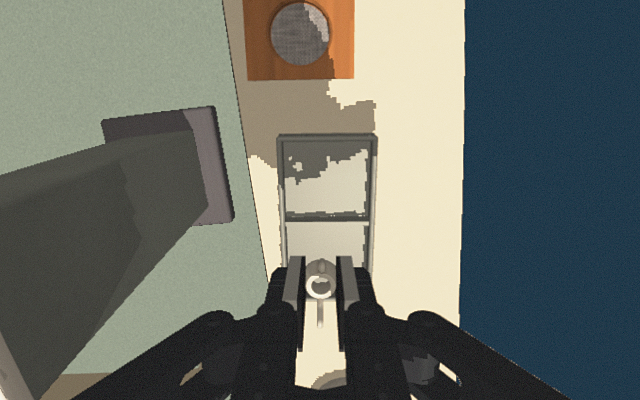

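Wrist view: tray bays above divider (285–370,218), the far bay clear, nut held upright at (320,285). Lowering nut A into the +y bay.

Request:
{"name": "move_arm", "arguments": {
  "targets": [
    {"twist":[0,0,0],"xyz":[2.1,0.3,0],"hand":-1},
    {"twist":[0,0,0],"xyz":[0,0,3],"hand":-1},
    {"twist":[0,0,0],"xyz":[0,0,3],"hand":-1},
    {"twist":[0,0,0],"xyz":[0,0,2.5],"hand":-1},
    {"twist":[0,0,0],"xyz":[0,0,0.9],"hand":-1},
    {"twist":[0,0,0],"xyz":[0,0,0],"hand":-1},
    {"twist":[0,0,0],"xyz":[0,0,0],"hand":-1},
    {"twist":[0,0,0],"xyz":[0,0,0],"hand":-0.45},
    {"twist":[0,0,0],"xyz":[0,0,0],"hand":-0.45},
    {"twist":[0,0,0],"xyz":[0,0,0],"hand":-0.45}
  ]
}}

```text
time_s: 8.05
eef_pos: [0.4838, 0.1439, 0.0267]
eef_rot: [[0.102, 0.995, 0.001], [0.995, -0.102, 0.0], [0.0, 0.001, -1.0]]
contact_force: [-0.9, -0.2, -0.5]
grip_width: 0.0239
gripper_force: 0.0
```

Request:
{"name": "move_arm", "arguments": {
  "targets": [
    {"twist":[0,0,0],"xyz":[0,0,-3],"hand":-0.45},
    {"twist":[0,0,0],"xyz":[0,0,-5],"hand":-0.45},
    {"twist":[0,0,0],"xyz":[-4,0,-2],"hand":0},
    {"twist":[0,0,0],"xyz":[-3,0,0],"hand":0},
    {"twist":[0,0,0],"xyz":[0,0,0],"hand":0},
    {"twist":[0,0,0],"xyz":[0,0,0],"hand":0}
  ]
}}

```text
time_s: 8.65
eef_pos: [0.4765, 0.0738, 0.1266]
eef_rot: [[0.103, 0.995, 0.001], [0.995, -0.103, 0.0], [0.0, 0.001, -1.0]]
contact_force: [1.0, 0.3, -1.2]
grip_width: 0.0429
gripper_force: 0.0
```

```bash
python3 - <<'E'
from h import *
go([.471,-.2555,.1])
w=shot("wrist","w5.png")
for l in ["parts_tray","weight_block","wing_nut_a"]:
    for d in models.cut_out(w,l)[:1]:
        c=cv2.findContours(d['pixels'].astype(np.uint8),0,2)[0]; c=max(c,key=cv2.contourArea)[:,0]
        P=np.array([ray(w,x,.017)[:2] for x in c.astype(float)],np.float32)
        r=cv2.minAreaRect(P*1000); print(l,round(d['conf'],2),r,c.min(0),c.max(0))
E
```

```text
t 8.7 theta 84.1 pos [0.4765 0.0738 0.1266] tool shift cm [-32.82   2.84   2.66] tilt [ 0.001  0.    -1.   ] grip 0.04288049880672772 0.0
parts_tray 0.77 ((481.19671630859375, 112.00216674804688), (120.39469146728516, 65.4373550415039), 85.14454650878906) [267  53] [374 237]
wing_nut_a 0.6 ((483.1394348144531, 141.5141143798828), (15.65524673461914, 28.068912506103516), 18.382965087890625) [308  79] [333 130]
```

View pics/w5.png

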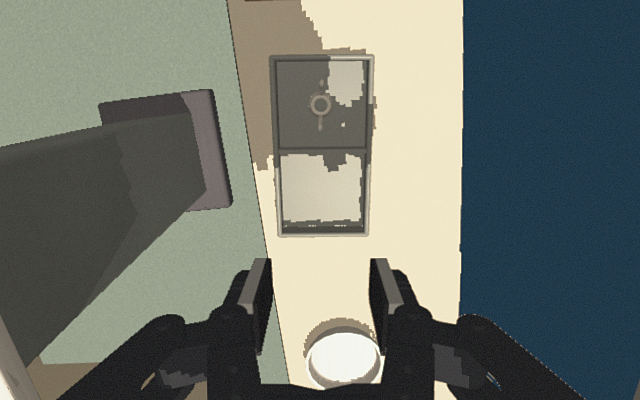

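Nut A lies upright in the upper bay at (320,104). Now nut B.

Request:
{"name": "move_arm", "arguments": {
  "targets": [
    {"twist":[0,0,0],"xyz":[-4,0.3,0],"hand":-0.2},
    {"twist":[0,0,0],"xyz":[-4.1,0.35,0],"hand":-0.2},
    {"twist":[0,0,0],"xyz":[-4.1,0.35,0],"hand":-0.2},
    {"twist":[0,0,0],"xyz":[-4.1,0.35,0],"hand":-0.2},
    {"twist":[0,0,0],"xyz":[-4.1,0.35,0],"hand":-0.2},
    {"twist":[0,0,0],"xyz":[-4.1,0.35,0],"hand":-0.2},
    {"twist":[0,0,0],"xyz":[-4.1,0.35,0],"hand":-0.2},
    {"twist":[0,0,0],"xyz":[-4.2,0.4,0],"hand":-0.2},
    {"twist":[0,0,8.2],"xyz":[0,0,0.5],"hand":-0.2},
    {"twist":[0,0,8.2],"xyz":[0,0,0.5],"hand":-0.2}
  ]
}}

```text
time_s: 9.85
eef_pos: [0.4712, -0.2558, 0.1158]
eef_rot: [[0.384, 0.923, -0.0], [0.923, -0.384, 0.0], [0.0, -0.0, -1.0]]
contact_force: [-1.0, -0.5, -0.1]
grip_width: 0.0342
gripper_force: 0.0
```

Request:
{"name": "move_arm", "arguments": {
  "targets": [
    {"twist":[0,0,8.2],"xyz":[0,0,0.5],"hand":-0.2},
    {"twist":[0,0,8.2],"xyz":[0,0,0.5],"hand":-0.2},
    {"twist":[0,0,8.2],"xyz":[0,0,0.5],"hand":-0.2},
    {"twist":[0,0,8.2],"xyz":[0,0,0],"hand":-0.2},
    {"twist":[0,0,8.2],"xyz":[0,0,0],"hand":-0.2},
    {"twist":[0,0,8.2],"xyz":[0,0,0],"hand":-0.2},
    {"twist":[0,0,8.2],"xyz":[0,0,0],"hand":-0.2},
    {"twist":[0,0,8.2],"xyz":[0,0,0],"hand":-0.2},
    {"twist":[0,0,8.2],"xyz":[0,0,0],"hand":-0.2},
    {"twist":[0,0,0],"xyz":[0,0,0],"hand":-0.2}
  ]
}}

```text
time_s: 10.85
eef_pos: [0.4713, -0.2542, 0.1009]
eef_rot: [[0.994, -0.107, -0.001], [-0.107, -0.994, 0.0], [-0.001, -0.0, -1.0]]
contact_force: [0.3, 0.2, -0.7]
grip_width: 0.0339
gripper_force: 0.0
```

```bash
python3 - <<'E'
from h import *
go([.471,-.2555,.022])
w=shot("wrist","w6.png")
for d in models.spot_in(w,"wing_nut_a")[:2]: print(np.round(d['location'],3),round(d['conf'],2))
E
```

```text
t 10.8 theta -6.1 pos [ 0.4713 -0.2542  0.1009] tool shift cm [-0.01  0.13  7.89] tilt [-0.001  0.    -1.   ] grip 0.03386295929365137 0.0
[ 0.473 -0.254  0.006] 0.71
```

View pics/w6.png

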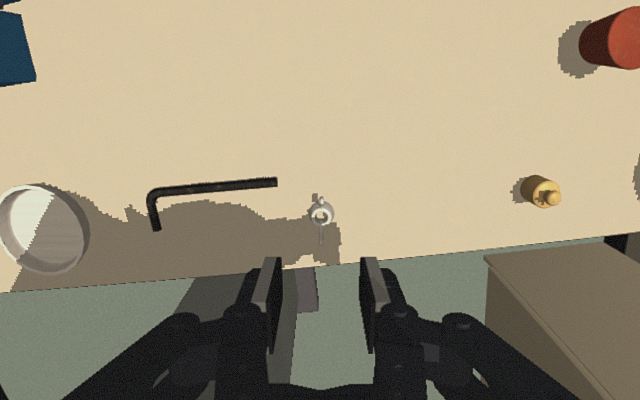

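Nut B is centred at (321,213), wings vertical; the hex key ends at (277,182), clear of the fingers.

Request:
{"name": "move_arm", "arguments": {
  "targets": [
    {"twist":[0,0,0],"xyz":[0,0,3],"hand":-0.2},
    {"twist":[0,0,0],"xyz":[0,0,3],"hand":-0.2},
    {"twist":[0,0,0],"xyz":[0,0,1.8],"hand":-0.2},
    {"twist":[0,0,0],"xyz":[0,0,0],"hand":-0.2},
    {"twist":[0,0,0],"xyz":[0,0,0],"hand":-1},
    {"twist":[0,0,0],"xyz":[0,0,0],"hand":-1},
    {"twist":[0,0,0],"xyz":[0,0,0],"hand":-1},
    {"twist":[0,0,0],"xyz":[0,0,0],"hand":-1}
  ]
}}

```text
time_s: 11.75
eef_pos: [0.4714, -0.2551, 0.0241]
eef_rot: [[0.995, -0.105, 0.001], [-0.105, -0.995, -0.001], [0.001, 0.001, -1.0]]
contact_force: [-0.3, -0.8, 0.6]
grip_width: 0.0119
gripper_force: 22.8
```

Request:
{"name": "move_arm", "arguments": {
  "targets": [
    {"twist":[0,0,0],"xyz":[0,0,-4],"hand":-1},
    {"twist":[0,0,-8.3],"xyz":[0,0,-3],"hand":-1},
    {"twist":[0,0,-8.3],"xyz":[0,0,-2],"hand":-1},
    {"twist":[0,0,-8.3],"xyz":[0,0,0],"hand":-1},
    {"twist":[0,0,-8.3],"xyz":[0,0,0],"hand":-1},
    {"twist":[0,0,-8.3],"xyz":[0,0,0],"hand":-1},
    {"twist":[0,0,-8.3],"xyz":[0,0,0],"hand":-1},
    {"twist":[0,0,-8.3],"xyz":[0,0,0],"hand":-1},
    {"twist":[0,0,-8.3],"xyz":[0,0,0],"hand":-1},
    {"twist":[0,0,-8.3],"xyz":[0,0,0],"hand":-1}
  ]
}}

```text
time_s: 12.75
eef_pos: [0.471, -0.2549, 0.1138]
eef_rot: [[0.358, 0.934, 0.001], [0.934, -0.358, -0.0], [-0.0, 0.001, -1.0]]
contact_force: [0.5, 0.2, -0.2]
grip_width: 0.0122
gripper_force: 23.0
```

Request:
{"name": "move_arm", "arguments": {
  "targets": [
    {"twist":[0,0,-8.3],"xyz":[0,0,0],"hand":-1},
    {"twist":[0,0,-8.3],"xyz":[0,0,0],"hand":-1},
    {"twist":[0,0,0],"xyz":[4,-0.3,0],"hand":-1},
    {"twist":[0,0,0],"xyz":[4,-0.3,0],"hand":-1},
    {"twist":[0,0,0],"xyz":[4,-0.3,0],"hand":-1},
    {"twist":[0,0,0],"xyz":[4,-0.3,0],"hand":-1},
    {"twist":[0,0,0],"xyz":[4,-0.3,0],"hand":-1},
    {"twist":[0,0,0],"xyz":[4,-0.3,0],"hand":-1},
    {"twist":[0,0,0],"xyz":[4,-0.3,0],"hand":-1},
    {"twist":[0,0,0],"xyz":[4,0,0],"hand":-1}
  ]
}}

```text
time_s: 13.75
eef_pos: [0.476, 0.0674, 0.1138]
eef_rot: [[0.082, 0.997, 0.0], [0.997, -0.082, 0.0], [0.0, 0.0, -1.0]]
contact_force: [0.8, -0.3, 0.2]
grip_width: 0.012
gripper_force: 23.0
```

Request:
{"name": "move_arm", "arguments": {
  "targets": [
    {"twist":[0,0,0],"xyz":[1.7,0,0],"hand":-1},
    {"twist":[0,0,0],"xyz":[0,0,0],"hand":-1},
    {"twist":[0,0,0],"xyz":[0,0,0],"hand":-1}
  ]
}}

```text
time_s: 14.05
eef_pos: [0.4778, 0.0828, 0.1136]
eef_rot: [[0.081, 0.997, 0.0], [0.997, -0.081, -0.0], [-0.0, 0.0, -1.0]]
contact_force: [0.5, 0.7, -0.1]
grip_width: 0.0119
gripper_force: 23.0
```

```bash
python3 - <<'E'
from h import *
go([.4785,.083,.029])
E
```

```text
t 14.1 theta 85.3 pos [0.4778 0.0828 0.1136] tool shift cm [0.03 0.07 8.46] tilt [ 0. -0. -1.] grip 0.011878026906305794 22.967658880515955
```

Lower, release, back off. Then over to the stopper at (0.561,−0.431).

Request:
{"name": "move_arm", "arguments": {
  "targets": [
    {"twist":[0,0,0],"xyz":[0,0.05,3],"hand":-1},
    {"twist":[0,0,0],"xyz":[0,0,3],"hand":-1},
    {"twist":[0,0,0],"xyz":[0,0,2.5],"hand":-1},
    {"twist":[0,0,0],"xyz":[0,0,0],"hand":-1},
    {"twist":[0,0,0],"xyz":[0,0,0],"hand":-1},
    {"twist":[0,0,0],"xyz":[0,0,0],"hand":-0.45},
    {"twist":[0,0,0],"xyz":[0,0,0],"hand":-0.45},
    {"twist":[0,0,0],"xyz":[0,0,0],"hand":-0.45},
    {"twist":[0,0,0],"xyz":[0,0,-3],"hand":-0.45},
    {"twist":[0,0,0],"xyz":[0,0,-5],"hand":-0.45}
  ]
}}

```text
time_s: 15.05
eef_pos: [0.4766, 0.0825, 0.1076]
eef_rot: [[0.082, 0.997, -0.005], [0.997, -0.082, -0.0], [-0.001, -0.005, -1.0]]
contact_force: [1.8, 0.6, -0.2]
grip_width: 0.0238
gripper_force: 0.0
```

Request:
{"name": "move_arm", "arguments": {
  "targets": [
    {"twist":[0,0,0],"xyz":[-4,0,-2],"hand":0.4},
    {"twist":[0,0,0],"xyz":[-4,0,0],"hand":0.4},
    {"twist":[0,0,0],"xyz":[-4,0,0],"hand":0.4},
    {"twist":[0,0,0],"xyz":[-4,0,0],"hand":0.4},
    {"twist":[0,0,0],"xyz":[-4,0,0],"hand":0.4},
    {"twist":[0,0,0],"xyz":[0,0,0],"hand":0.4},
    {"twist":[0,0,0],"xyz":[0,0,0],"hand":0.4}
  ]
}}

```text
time_s: 15.75
eef_pos: [0.4617, -0.1174, 0.1286]
eef_rot: [[0.085, 0.996, 0.0], [0.996, -0.085, -0.0], [-0.0, 0.0, -1.0]]
contact_force: [-0.6, 0.3, -1.3]
grip_width: 0.0597
gripper_force: 0.0
```

```bash
python3 - <<'E'
from h import *
go([.561,-.431,.12])
w=shot("wrist","w7.png")
for l in ["wing_nut_a","round_dish"]:
    for d in models.spot_in(w,l)[:2]: print(l,np.round(d['location'],3),round(d['conf'],2))
for d in models.cut_out(w,"round_dish")[:1]:
        c=cv2.findContours(d['pixels'].astype(np.uint8),0,2)[0]; c=max(c,key=cv2.contourArea)[:,0]
        P=np.array([ray(w,x,.014)[:2] for x in c.astype(float)],np.float32)
        print(cv2.fitEllipse(P*1000))
E
```

```text
t 15.8 theta 85.1 pos [ 0.4617 -0.1174  0.1286] tool shift cm [-30.41  12.55   0.87] tilt [ 0. -0. -1.] grip 0.059715230700553575 0.0
round_dish [ 0.484 -0.066  0.004] 0.66
((480.8371276855469, -65.54752349853516), (63.79368591308594, 64.40986633300781), 25.12918472290039)
```

View pics/w7.png

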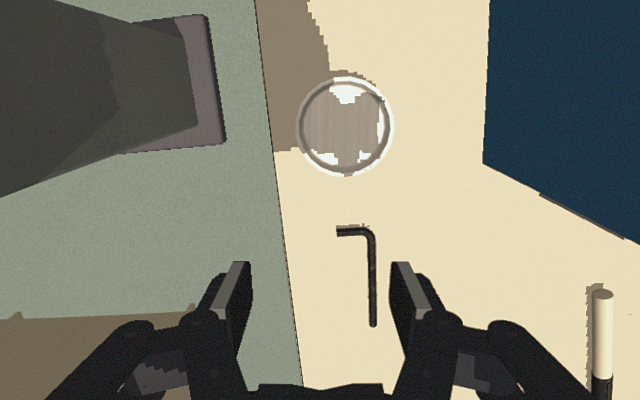

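Dish at image centre (346,126) → (0.481,−0.0655). Now the stopper.

Request:
{"name": "move_arm", "arguments": {
  "targets": [
    {"twist":[0,0,0],"xyz":[-3.8,0.6,0],"hand":0.4},
    {"twist":[0,0,0],"xyz":[-3.8,1.7,0],"hand":0.4},
    {"twist":[0,0,0],"xyz":[-3.8,1.7,0],"hand":0.4},
    {"twist":[0,0,0],"xyz":[-3.8,1.7,0],"hand":0.4},
    {"twist":[0,0,0],"xyz":[-3.8,1.7,0],"hand":0.4},
    {"twist":[0,0,0],"xyz":[-3.8,1.7,0],"hand":0.4},
    {"twist":[0,0,0],"xyz":[-3.8,1.7,0],"hand":0.4},
    {"twist":[0,0,0],"xyz":[-3.8,1.7,0],"hand":0.4},
    {"twist":[0,0,0],"xyz":[0,0,0],"hand":0.4},
    {"twist":[0,0,0],"xyz":[0,0,0],"hand":0.4}
  ]
}}

```text
time_s: 16.95
eef_pos: [0.5617, -0.4293, 0.1276]
eef_rot: [[0.082, 0.997, -0.001], [0.997, -0.082, 0.001], [0.001, -0.001, -1.0]]
contact_force: [-0.5, 0.3, -0.2]
grip_width: 0.0597
gripper_force: 0.0
```

```bash
cat >> h.py <<'E'
def cyl(w,l,z):
    for d in models.cut_out(w,l)[:2]:
        c=cv2.findContours(d['pixels'].astype(np.uint8),0,2)[0]; c=max(c,key=cv2.contourArea)[:,0]
        P=np.array([ray(w,x,z)[:2] for x in c.astype(float)],np.float32)*1000
        print(l,'cut',round(d['conf'],2),cv2.minEnclosingCircle(P),P.min(0),P.max(0))
    for d in models.spot_in(w,l)[:2]: print(l,np.round(d['location'],3),round(d['conf'],2))
E
python3 - <<'E'
from h import *
go([.561,-.431,.032])
w=shot("wrist")
cyl(w,"stopper",.03)
cyl(w,"small_weight",.02)
cyl(w,"large_weight",.03)
E
```

```text
t 16.9 theta 85.3 pos [ 0.5617 -0.4293  0.1276] tool shift cm [-0.18 -0.04  9.56] tilt [-0.001  0.001 -1.   ] grip 0.05967047855011677 0.0
stopper cut 0.81 ((560.9398803710938, -429.1383361816406), 18.07237434387207) [ 544.74615 -447.1452 ] [ 576.7292  -411.06638]
stopper cut 0.56 ((609.4786987304688, -316.452880859375), 16.553531646728516) [ 593.3014 -331.5401] [ 625.5682 -306.3246]
stopper [ 0.563 -0.428  0.028] 0.66
small_weight cut 0.89 ((477.5560607910156, -394.3639831542969), 11.777931213378906) [ 465.85318 -403.41107] [ 488.90875 -383.6102 ]
small_weight cut 0.43 ((611.8076782226562, -315.3952331542969), 17.446834564208984) [ 594.9594  -330.97507] [ 628.1871 -304.3987]
small_weight [ 0.476 -0.387  0.018] 0.76
small_weight [ 0.56  -0.43   0.028] 0.4
large_weight cut 0.57 ((609.3567504882812, -316.4249267578125), 16.909547805786133) [ 593.3014 -332.0791] [ 625.5483  -306.36392]
large_weight cut 0.31 ((481.2439270019531, -392.02197265625), 11.077741622924805) [ 470.29147 -400.9563 ] [ 492.1181  -382.63297]
large_weight [ 0.609 -0.314  0.023] 0.93
```

Request:
{"name": "move_arm", "arguments": {
  "targets": [
    {"twist":[0,0,0],"xyz":[0,-0.05,4],"hand":0.4},
    {"twist":[0,0,0],"xyz":[0,0,3],"hand":0.4},
    {"twist":[0,0,0],"xyz":[0,0,2.7],"hand":0.4},
    {"twist":[0,0,0],"xyz":[0,0,0],"hand":0.4},
    {"twist":[0,0,0],"xyz":[0,0,0],"hand":-1},
    {"twist":[0,0,0],"xyz":[0,0,0],"hand":-1},
    {"twist":[0,0,0],"xyz":[0,0,0],"hand":-1},
    {"twist":[0,0,0],"xyz":[0,0,0],"hand":-1}
  ],
  "squeeze": 20
}}

```text
time_s: 18.1
eef_pos: [0.5617, -0.4306, 0.0331]
eef_rot: [[0.082, 0.997, 0.002], [0.997, -0.082, -0.002], [-0.001, 0.002, -1.0]]
contact_force: [-0.8, 1.3, 9.4]
grip_width: 0.0316
gripper_force: 20.5
```

Request:
{"name": "move_arm", "arguments": {
  "targets": [
    {"twist":[0,0,0],"xyz":[0,0,-3],"hand":-1},
    {"twist":[0,0,0],"xyz":[0,0,-4],"hand":-1},
    {"twist":[0,0,0],"xyz":[2,-2,-2],"hand":-1},
    {"twist":[0,0,0],"xyz":[3.7,-3,0],"hand":-1},
    {"twist":[0,0,0],"xyz":[4,-3,0],"hand":-1},
    {"twist":[0,0,0],"xyz":[4,-3,0],"hand":-1},
    {"twist":[0,0,0],"xyz":[4,0,0],"hand":-1},
    {"twist":[0,0,0],"xyz":[4,0,0],"hand":-1},
    {"twist":[0,0,0],"xyz":[4,0,0],"hand":-1},
    {"twist":[0,0,0],"xyz":[4,0,0],"hand":-1}
  ]
}}

```text
time_s: 19.1
eef_pos: [0.476, -0.1235, 0.1222]
eef_rot: [[0.083, 0.997, 0.002], [0.997, -0.083, -0.001], [-0.0, 0.002, -1.0]]
contact_force: [0.2, 0.4, 0.6]
grip_width: 0.0318
gripper_force: 20.1
```

Request:
{"name": "move_arm", "arguments": {
  "targets": [
    {"twist":[0,0,0],"xyz":[3,0,0],"hand":-1},
    {"twist":[0,0,0],"xyz":[3,0,0],"hand":-1},
    {"twist":[0,0,0],"xyz":[0,0,0],"hand":-1},
    {"twist":[0,0,0],"xyz":[0,0,0],"hand":-1}
  ]
}}

```text
time_s: 19.5
eef_pos: [0.4811, -0.0646, 0.122]
eef_rot: [[0.081, 0.997, 0.001], [0.997, -0.081, -0.0], [-0.0, 0.001, -1.0]]
contact_force: [0.2, -0.5, -0.5]
grip_width: 0.0319
gripper_force: 20.1
```

```bash
python3 - <<'E'
from h import *
go([.481,-.0655,.0375])
E
```

```text
t 19.5 theta 85.4 pos [ 0.4811 -0.0646  0.122 ] tool shift cm [-0.09 -0.01  8.45] tilt [ 0.001 -0.    -1.   ] grip 0.03187278485091572 20.146790742874146
```

Request:
{"name": "move_arm", "arguments": {
  "targets": [
    {"twist":[0,0,0],"xyz":[-0.1,0,4],"hand":-1},
    {"twist":[0,0,0],"xyz":[0,0,3],"hand":-1},
    {"twist":[0,0,0],"xyz":[0,0,0.8],"hand":-1},
    {"twist":[0,0,0],"xyz":[0,0,0.3],"hand":-1},
    {"twist":[0,0,0],"xyz":[0,0,0.3],"hand":-1},
    {"twist":[0,0,0],"xyz":[0,0,0],"hand":-1},
    {"twist":[0,0,0],"xyz":[0,0,0],"hand":-1}
  ]
}}

```text
time_s: 20.2
eef_pos: [0.4812, -0.0662, 0.0382]
eef_rot: [[0.082, 0.997, 0.001], [0.997, -0.082, -0.0], [-0.0, 0.002, -1.0]]
contact_force: [-1.3, -0.6, -0.2]
grip_width: 0.0318
gripper_force: 20.2
```

Request:
{"name": "move_arm", "arguments": {
  "targets": [
    {"twist":[0,0,0],"xyz":[0,0,0],"hand":0.1},
    {"twist":[0,0,0],"xyz":[0,0,0],"hand":0.1},
    {"twist":[0,0,0],"xyz":[0,0,0],"hand":0.1},
    {"twist":[0,0,0],"xyz":[0,0,-3],"hand":0.1},
    {"twist":[0,0,0],"xyz":[0,0,-5],"hand":0.1},
    {"twist":[0,0,0],"xyz":[-4,0,-1],"hand":0.1},
    {"twist":[0,0,0],"xyz":[-4,0,0],"hand":0.1},
    {"twist":[0,0,0],"xyz":[0,0,0],"hand":0.1}
  ]
}}

```text
time_s: 21.0
eef_pos: [0.4745, -0.1493, 0.1283]
eef_rot: [[0.085, 0.996, 0.003], [0.996, -0.085, -0.001], [-0.001, 0.003, -1.0]]
contact_force: [-0.4, 0.0, 0.5]
grip_width: 0.0468
gripper_force: 0.0
```

```bash
python3 - <<'E'
from h import *
go([.474,-.391,.12])
w=shot("wrist","w8.png")
cyl(w,"stopper",.034); cyl(w,"round_dish",.014)
E
```

```text
t 21.0 theta 85.1 pos [ 0.4745 -0.1493  0.1283] tool shift cm [-24.08   1.99   0.86] tilt [ 0.003 -0.001 -1.   ] grip 0.04678017376668493 0.0
stopper cut 0.81 ((480.4125671386719, -67.7228012084961), 16.234222412109375) [464.6896   -83.904854] [496.3181   -51.902714]
stopper [ 0.481 -0.068  0.03 ] 0.78
round_dish cut 0.76 ((480.7896728515625, -66.27493286132812), 32.724029541015625) [448.55713  -98.015076] [512.84784  -33.869045]
round_dish [ 0.483 -0.062  0.005] 0.77
```

View pics/w8.png

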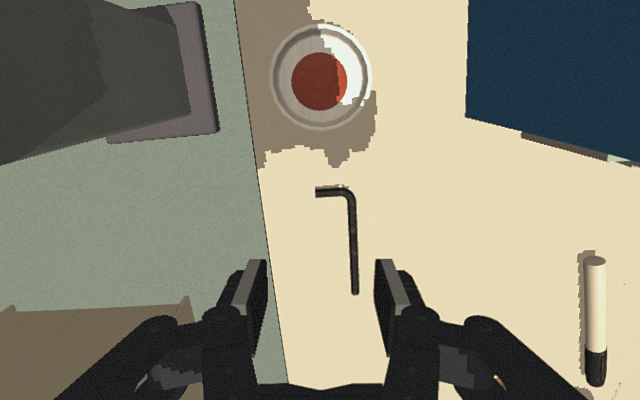

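Stopper stands centred in the dish (320,81). Now the small weight.

Request:
{"name": "move_arm", "arguments": {
  "targets": [
    {"twist":[0,0,0],"xyz":[-4,0.3,0],"hand":0},
    {"twist":[0,0,0],"xyz":[-4,0.3,0],"hand":0},
    {"twist":[0,0,0],"xyz":[-4,0.3,0],"hand":0},
    {"twist":[0,0,0],"xyz":[-4,0.3,0],"hand":0},
    {"twist":[0,0,0],"xyz":[-4,0.4,0],"hand":0},
    {"twist":[0,0,0],"xyz":[-4,0.4,0],"hand":0},
    {"twist":[0,0,0],"xyz":[0,0,0],"hand":0},
    {"twist":[0,0,0],"xyz":[0,0,0],"hand":0}
  ]
}}

```text
time_s: 22.05
eef_pos: [0.4741, -0.3862, 0.1267]
eef_rot: [[0.083, 0.997, -0.001], [0.997, -0.083, 0.001], [0.001, -0.001, -1.0]]
contact_force: [0.4, 1.7, 0.4]
grip_width: 0.0427
gripper_force: 0.0
```

```bash
python3 - <<'E'
from h import *
go([.474,-.391,.027])
w=shot("wrist")
cyl(w,"small_weight",.018)
E
```

```text
t 22.1 theta 85.3 pos [ 0.4741 -0.3862  0.1267] tool shift cm [-0.49  0.04  9.97] tilt [-0.001  0.001 -1.   ] grip 0.042667849035980476 0.0
small_weight cut 0.77 ((472.8414001464844, -392.09515380859375), 10.990031242370605) [ 464.05347 -402.85373] [ 481.492   -381.31607]
small_weight [ 0.469 -0.389  0.017] 0.81
```

Request:
{"name": "move_arm", "arguments": {
  "targets": [
    {"twist":[0,0,0],"xyz":[-0.5,-0.05,3],"hand":0},
    {"twist":[0,0,0],"xyz":[0,0,3],"hand":0},
    {"twist":[0,0,0],"xyz":[0,0,3],"hand":0},
    {"twist":[0,0,0],"xyz":[0,0,1],"hand":0},
    {"twist":[0,0,0],"xyz":[0,0,0],"hand":0},
    {"twist":[0,0,0],"xyz":[0,0,0],"hand":-1},
    {"twist":[0,0,0],"xyz":[0,0,0],"hand":-1},
    {"twist":[0,0,0],"xyz":[0,0,0],"hand":-1},
    {"twist":[0,0,0],"xyz":[0,0,0],"hand":-1}
  ],
  "squeeze": 30
}}

```text
time_s: 23.1
eef_pos: [0.474, -0.392, 0.0288]
eef_rot: [[0.082, 0.997, 0.002], [0.997, -0.082, -0.001], [-0.001, 0.002, -1.0]]
contact_force: [0.7, 2.3, 9.3]
grip_width: 0.0167
gripper_force: 29.5
```

Request:
{"name": "move_arm", "arguments": {
  "targets": [
    {"twist":[0,0,0],"xyz":[0,0,-3],"hand":-1},
    {"twist":[0,0,0],"xyz":[0,0,-4],"hand":-1},
    {"twist":[0,0,0],"xyz":[2,-0.3,-3],"hand":-1},
    {"twist":[0,0,0],"xyz":[4,-0.5,0],"hand":-1},
    {"twist":[0,0,0],"xyz":[4,-0.5,0],"hand":-1},
    {"twist":[0,0,0],"xyz":[4,-0.5,0],"hand":-1},
    {"twist":[0,0,0],"xyz":[4,-0.5,0],"hand":-1},
    {"twist":[0,0,0],"xyz":[4,-0.5,0],"hand":-1},
    {"twist":[0,0,0],"xyz":[4,-0.5,0],"hand":-1},
    {"twist":[0,0,0],"xyz":[4,-0.5,0],"hand":-1}
  ]
}}

```text
time_s: 24.1
eef_pos: [0.4601, -0.0881, 0.1282]
eef_rot: [[0.083, 0.997, 0.002], [0.997, -0.083, -0.0], [-0.0, 0.002, -1.0]]
contact_force: [0.3, 0.7, -0.9]
grip_width: 0.0169
gripper_force: 29.5
```

Request:
{"name": "move_arm", "arguments": {
  "targets": [
    {"twist":[0,0,0],"xyz":[4,-0.4,0],"hand":-1},
    {"twist":[0,0,0],"xyz":[4,-0.4,0],"hand":-1},
    {"twist":[0,0,0],"xyz":[4,-0.4,0],"hand":-1},
    {"twist":[0,0,0],"xyz":[4,0,0],"hand":-1},
    {"twist":[0,0,0],"xyz":[4,0,0],"hand":-1},
    {"twist":[0,0,0],"xyz":[4,0,0],"hand":-1},
    {"twist":[0,0,0],"xyz":[0,0,0],"hand":-1},
    {"twist":[0,0,0],"xyz":[0,0,0],"hand":-1}
  ]
}}

```text
time_s: 24.9
eef_pos: [0.4679, 0.1515, 0.1279]
eef_rot: [[0.08, 0.997, 0.001], [0.997, -0.08, 0.0], [0.0, 0.001, -1.0]]
contact_force: [-0.9, 0.1, -1.0]
grip_width: 0.0165
gripper_force: 29.5
```

```bash
python3 - <<'E'
from h import *
go([.476,.235,.041])
w=shot("wrist","w9.png")
for d in models.cut_out(w,"weight_block")[:2]:
    c=cv2.findContours(d['pixels'].astype(np.uint8),0,2)[0]; c=max(c,key=cv2.contourArea)[:,0]
    P=np.array([ray(w,x,.018)[:2] for x in c.astype(float)],np.float32)
    r=cv2.minAreaRect(P*1000); print(round(d['conf'],2),r,c.min(0),c.max(0))
cv2.imwrite('pics/w9.png',w['frame'][:,:,::-1])
E
```

```text
t 24.9 theta 85.4 pos [0.4679 0.1515 0.1279] tool shift cm [8.38 0.13 8.69] tilt [ 0.001  0.    -1.   ] grip 0.016481036375197388 29.472592771053314
0.57 ((477.06732177734375, 243.2536163330078), (72.68791961669922, 63.911861419677734), 84.85608673095703) [271   0] [379 125]
```

View pics/w9.png

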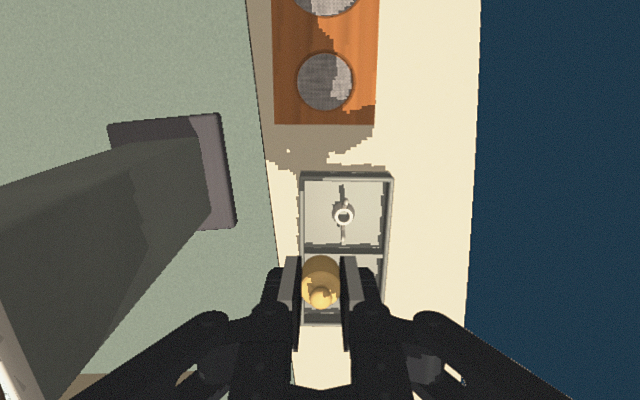

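Block small recess at (325,81) → about (0.476,0.234); nut A in its bay at (343,215). Lowering the small weight.

Request:
{"name": "move_arm", "arguments": {
  "targets": [
    {"twist":[0,0,0],"xyz":[4,0.1,0],"hand":-1},
    {"twist":[0,0,0],"xyz":[4.3,0.05,0],"hand":-1},
    {"twist":[0,0,0],"xyz":[0,0,4],"hand":-1},
    {"twist":[0,0,0],"xyz":[0,0,3],"hand":-1},
    {"twist":[0,0,0],"xyz":[0,0,1],"hand":-1},
    {"twist":[0,0,0],"xyz":[0,0,0.5],"hand":-1},
    {"twist":[0,0,0],"xyz":[0,0,0.3],"hand":-1},
    {"twist":[0,0,0],"xyz":[0,0,0],"hand":-1}
  ]
}}

```text
time_s: 25.8
eef_pos: [0.4768, 0.2331, 0.0401]
eef_rot: [[0.083, 0.997, 0.001], [0.997, -0.083, 0.0], [0.0, 0.001, -1.0]]
contact_force: [-0.0, 0.4, -0.9]
grip_width: 0.0167
gripper_force: 29.5
```

Request:
{"name": "move_arm", "arguments": {
  "targets": [
    {"twist":[0,0,0],"xyz":[0,0,0.1],"hand":-1},
    {"twist":[0,0,0],"xyz":[0,0,0],"hand":-0.3},
    {"twist":[0,0,0],"xyz":[0,0,0],"hand":-0.3},
    {"twist":[0,0,0],"xyz":[0,0,0],"hand":-0.3},
    {"twist":[0,0,0],"xyz":[0,0,-3],"hand":-0.3},
    {"twist":[0,0,0],"xyz":[0,0,-5],"hand":0},
    {"twist":[0,0,0],"xyz":[-4,-0.2,-1],"hand":0},
    {"twist":[0,0,0],"xyz":[-4,-0.2,0],"hand":0},
    {"twist":[0,0,0],"xyz":[0,0,0],"hand":0},
    {"twist":[0,0,0],"xyz":[0,0,0],"hand":0}
  ]
}}

```text
time_s: 26.8
eef_pos: [0.4657, 0.1533, 0.1286]
eef_rot: [[0.084, 0.996, 0.0], [0.996, -0.084, 0.0], [0.0, 0.0, -1.0]]
contact_force: [0.0, 0.2, -0.3]
grip_width: 0.0428
gripper_force: 0.0
```

```bash
python3 - <<'E'
from h import *
go([.61,-.314,.13])
w=shot("wrist","w10.png")
cyl(w,"small_weight",.028)
for l in ["wing_nut_a"]:
    for d in models.spot_in(w,l)[:3]: print(l,np.round(d['location'],3),round(d['conf'],2))
E
```

```text
t 26.8 theta 85.2 pos [0.4657 0.1533 0.1286] tool shift cm [-45.35  18.31  -0.14] tilt [ 0.  0. -1.] grip 0.04280830701476345 0.0
small_weight cut 0.78 ((475.6481018066406, 229.30690002441406), 9.053659439086914) [466.99832 220.36858] [484.3757  238.00346]
small_weight [0.473 0.235 0.025] 0.67
wing_nut_a [0.48  0.142 0.016] 0.75
wing_nut_a [0.48  0.08  0.013] 0.62
```

Request:
{"name": "move_arm", "arguments": {
  "targets": [
    {"twist":[0,0,0],"xyz":[-4,0.4,0],"hand":0.3},
    {"twist":[0,0,0],"xyz":[-4,0.4,0],"hand":0.3},
    {"twist":[0,0,0],"xyz":[-4,0.4,0],"hand":0.3},
    {"twist":[0,0,0],"xyz":[-4,0.4,0],"hand":0.3},
    {"twist":[0,0,0],"xyz":[-4,0.4,0],"hand":0.3},
    {"twist":[0,0,0],"xyz":[-4,0.4,0],"hand":0.3},
    {"twist":[0,0,0],"xyz":[-4,0.4,0],"hand":0.3},
    {"twist":[0,0,0],"xyz":[-4,0.4,0],"hand":0.3},
    {"twist":[0,0,0],"xyz":[-4,2,0],"hand":0.3},
    {"twist":[0,0,0],"xyz":[-4,3,0],"hand":0.3}
  ]
}}

```text
time_s: 28.0
eef_pos: [0.514, -0.2524, 0.1281]
eef_rot: [[0.082, 0.997, -0.001], [0.997, -0.082, 0.001], [0.001, -0.001, -1.0]]
contact_force: [0.3, -0.0, 0.6]
grip_width: 0.056
gripper_force: 0.0
```

Request:
{"name": "move_arm", "arguments": {
  "targets": [
    {"twist":[0,0,0],"xyz":[-3,3.3,0],"hand":0.3},
    {"twist":[0,0,0],"xyz":[-2.4,3.4,0],"hand":0.3},
    {"twist":[0,0,0],"xyz":[0,3.4,0],"hand":0.3},
    {"twist":[0,0,0],"xyz":[0,0,0],"hand":0.3},
    {"twist":[0,0,0],"xyz":[0,0,0],"hand":0.3}
  ]
}}

```text
time_s: 28.5
eef_pos: [0.611, -0.3127, 0.1273]
eef_rot: [[0.081, 0.997, -0.001], [0.997, -0.081, 0.001], [0.001, -0.001, -1.0]]
contact_force: [0.2, 0.6, -0.6]
grip_width: 0.0556
gripper_force: 0.0
```

```bash
python3 - <<'E'
from h import *
go([.61,-.314,.03])
w=shot("wrist","w11.png")
cyl(w,"large_weight",.028)
E
```

```text
t 28.5 theta 85.4 pos [ 0.611  -0.3127  0.1273] tool shift cm [-0.14 -0.08  9.73] tilt [-0.001  0.001 -1.   ] grip 0.05559158379492304 0.0
large_weight cut 0.98 ((612.400390625, -309.71142578125), 18.02364158630371) [ 597.8923  -327.62454] [ 626.97754 -291.81012]
large_weight [ 0.613 -0.307  0.022] 0.59
```

Request:
{"name": "move_arm", "arguments": {
  "targets": [
    {"twist":[0,0,0],"xyz":[0.15,0.1,3],"hand":0.3},
    {"twist":[0,0,0],"xyz":[0,0,3],"hand":0.3},
    {"twist":[0,0,0],"xyz":[0,0,3],"hand":0.3},
    {"twist":[0,0,0],"xyz":[0,0,0.6],"hand":0.3},
    {"twist":[0,0,0],"xyz":[0,0,0],"hand":0.3},
    {"twist":[0,0,0],"xyz":[0,0,0],"hand":-1},
    {"twist":[0,0,0],"xyz":[0,0,0],"hand":-1},
    {"twist":[0,0,0],"xyz":[0,0,0],"hand":-1},
    {"twist":[0,0,0],"xyz":[0,0,0],"hand":-1}
  ],
  "squeeze": 45
}}

```text
time_s: 29.55
eef_pos: [0.6126, -0.3127, 0.0343]
eef_rot: [[0.082, 0.997, 0.002], [0.997, -0.082, -0.001], [-0.001, 0.002, -1.0]]
contact_force: [-0.5, 0.2, 4.8]
grip_width: 0.0284
gripper_force: 44.1
```

Request:
{"name": "move_arm", "arguments": {
  "targets": [
    {"twist":[0,0,0],"xyz":[0,0,-3],"hand":-1},
    {"twist":[0,0,0],"xyz":[0,0,-4],"hand":-1},
    {"twist":[0,0,0],"xyz":[0,-2,-3.5],"hand":-1},
    {"twist":[0,0,0],"xyz":[2,-3.5,0],"hand":-1},
    {"twist":[0,0,0],"xyz":[3,-3.5,0],"hand":-1},
    {"twist":[0,0,0],"xyz":[3.5,-3.5,0],"hand":-1},
    {"twist":[0,0,0],"xyz":[3.5,-3.5,0],"hand":-1},
    {"twist":[0,0,0],"xyz":[4,-0.5,0],"hand":-1},
    {"twist":[0,0,0],"xyz":[4,-0.5,0],"hand":-1},
    {"twist":[0,0,0],"xyz":[4,-0.5,0],"hand":-1}
  ]
}}

```text
time_s: 30.55
eef_pos: [0.4572, -0.0574, 0.1386]
eef_rot: [[0.083, 0.997, 0.002], [0.997, -0.083, -0.0], [-0.0, 0.003, -1.0]]
contact_force: [1.7, 0.2, -2.3]
grip_width: 0.0284
gripper_force: 45.4
```

Request:
{"name": "move_arm", "arguments": {
  "targets": [
    {"twist":[0,0,0],"xyz":[4,-0.3,0],"hand":-1},
    {"twist":[0,0,0],"xyz":[4,-0.2,0],"hand":-1},
    {"twist":[0,0,0],"xyz":[4,0,0],"hand":-1},
    {"twist":[0,0,0],"xyz":[4,0,0],"hand":-1},
    {"twist":[0,0,0],"xyz":[4,0,0],"hand":-1},
    {"twist":[0,0,0],"xyz":[4,0,0],"hand":-1},
    {"twist":[0,0,0],"xyz":[4,0,0],"hand":-1},
    {"twist":[0,0,0],"xyz":[0,0,0],"hand":-1},
    {"twist":[0,0,0],"xyz":[0,0,0],"hand":-1}
  ]
}}

```text
time_s: 31.45
eef_pos: [0.4752, 0.2218, 0.1381]
eef_rot: [[0.08, 0.997, 0.001], [0.997, -0.08, 0.0], [0.001, 0.001, -1.0]]
contact_force: [-0.4, -0.1, -1.9]
grip_width: 0.0288
gripper_force: 45.3
```

```bash
python3 - <<'E'
from h import *
go([.4817,.2948,.0453])
w=shot("wrist","w12.png")
for d in models.cut_out(w,"weight_block")[:2]:
    c=cv2.findContours(d['pixels'].astype(np.uint8),0,2)[0]; c=max(c,key=cv2.contourArea)[:,0]
    P=np.array([ray(w,x,.018)[:2] for x in c.astype(float)],np.float32)
    r=cv2.minAreaRect(P*1000); print(round(d['conf'],2),r,c.min(0),c.max(0),P.max(0))
E
```

```text
t 31.4 theta 85.4 pos [0.4752 0.2218 0.1381] tool shift cm [7.32 0.05 9.29] tilt [ 0.001  0.    -1.   ] grip 0.028759678681953057 45.31367897987366
0.69 ((479.2243347167969, 266.87554931640625), (119.18121337890625, 63.918487548828125), 85.36450958251953) [272  44] [372 222] [0.5151958  0.32874972]
```

View pics/w12.png

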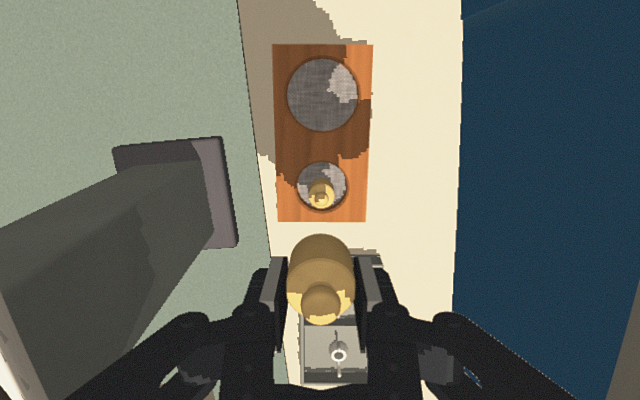

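Small weight stands in its recess (320,192); large recess at (323,95), matching the estimate (0.4815,0.2948).

Request:
{"name": "move_arm", "arguments": {
  "targets": [
    {"twist":[0,0,0],"xyz":[4,0,0],"hand":-1},
    {"twist":[0,0,0],"xyz":[3.3,0.05,0],"hand":-1},
    {"twist":[0,0,0],"xyz":[0,0,4],"hand":-1},
    {"twist":[0,0,0],"xyz":[0,0,3],"hand":-1},
    {"twist":[0,0,0],"xyz":[0,0,1.3],"hand":-1},
    {"twist":[0,0,0],"xyz":[0,0,0.5],"hand":-1},
    {"twist":[0,0,0],"xyz":[0,0,0.3],"hand":-1},
    {"twist":[0,0,0],"xyz":[0,0,0.1],"hand":-1},
    {"twist":[0,0,0],"xyz":[0,0,0],"hand":-1}
  ]
}}

```text
time_s: 32.45
eef_pos: [0.4823, 0.2937, 0.0463]
eef_rot: [[0.083, 0.997, 0.001], [0.997, -0.083, 0.001], [0.001, 0.001, -1.0]]
contact_force: [-0.8, 0.8, -1.9]
grip_width: 0.0288
gripper_force: 45.3
```

Request:
{"name": "move_arm", "arguments": {
  "targets": [
    {"twist":[0,0,0],"xyz":[0,0,0.1],"hand":-1},
    {"twist":[0,0,0],"xyz":[0,0,0],"hand":-1},
    {"twist":[0,0,0],"xyz":[0,0,0],"hand":-0.05},
    {"twist":[0,0,0],"xyz":[0,0,0],"hand":-0.05},
    {"twist":[0,0,0],"xyz":[0,0,0],"hand":-0.05},
    {"twist":[0,0,0],"xyz":[0,0,-3],"hand":-0.05},
    {"twist":[0,0,0],"xyz":[0,0,-5],"hand":-0.05},
    {"twist":[0,0,0],"xyz":[-4,0,-3],"hand":0},
    {"twist":[0,0,0],"xyz":[-4,0,-3],"hand":0},
    {"twist":[0,0,0],"xyz":[-4,0,-3],"hand":0}
  ]
}}

```text
time_s: 33.45
eef_pos: [0.4713, 0.1729, 0.2156]
eef_rot: [[0.081, 0.997, 0.0], [0.997, -0.081, 0.0], [0.0, 0.0, -1.0]]
contact_force: [1.2, -0.0, 0.1]
grip_width: 0.0424
gripper_force: 0.0
```

```bash
python3 - <<'E'
from h import *
go([.48,.1,.2])
w=shot("wrist")
cyl(w,"large_weight",.035); cyl(w,"small_weight",.025)
for d in models.spot_in(w,"wing_nut_a")[:3]: print(np.round(d['location'],3),round(d['conf'],2))
cv2.imwrite('pics/w13.png',w['frame'][:,:,::-1])
E
```

```text
t 33.5 theta 85.3 pos [0.4713 0.1729 0.2156] tool shift cm [-7.19  1.46  1.56] tilt [ 0.  0. -1.] grip 0.04242409430161597 0.0
large_weight cut 0.74 ((481.062255859375, 291.5439453125), 16.065065383911133) [465.68707 275.63818] [495.19324 307.46   ]
large_weight [0.481 0.29  0.034] 0.9
small_weight cut 0.89 ((475.93267822265625, 229.423095703125), 9.258902549743652) [467.00256 221.07545] [484.2898  238.19829]
small_weight cut 0.47 ((480.8997497558594, -47.42015075683594), 32.87188720703125) [450.6359   -68.065414] [511.76965  -14.642366]
small_weight [0.474 0.232 0.026] 0.85
[0.48  0.084 0.009] 0.73
[0.482 0.143 0.016] 0.48
```

View pics/w13.png

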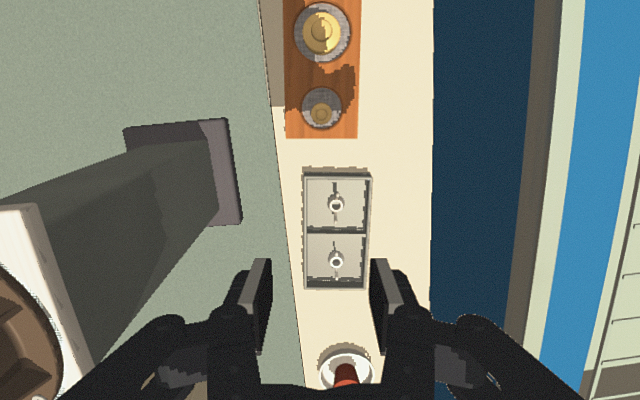

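Both weights stand upright in their recesses, (322,31) and (321,110). There is one nut in each bay, (336,205) and (336,262), and the stopper is in the dish. Handing in.

```bash
python3 -c "
from rig import manip; print(manip.finish_job())"
```

```text
the job is handed in; nothing more can be done
None
```

I handed the job in at about 33.5 s of the 136 s allowed: the last camera check showed both weights upright in their recesses, one wing nut in each tray bay and the stopper in the dish, with the gripper clear; the hand-in call returned no verdict.

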